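# Put the drafting desk back in order

## Robot

A 6-joint arm with a two-finger parallel gripper is mounted at the origin on the work surface. World frame = base frame: x ahead of the robot, y to its left, z up, the work surface at z = 0. Lengths are in m, angles in rad, forces in N, time in s.
With the tool pointing down it reaches from about 0.225 to 0.875 m from the base axis. Payload 3.4 kg.
Tool frame: the origin (TCP) lies midway between the tips of the shut fingers; the grasp point (between the pads) lies 19 mm behind it; y points along the fingers, x is the direction in which the jaws open and shut, and the axes are right-handed (so a half turn about y gives the same grasp; the last joint's range is limited). The gripper opens to 85 mm and grips with 20 to 120 N. Pads are 22 mm wide; open, the fingers measure 114 mm over their backs; the gripper's body (76 mm by 85 mm) begins 54 mm behind the grasp point. The pads swing forward as they close: fully open they stand 13 mm farther back than shut.
Start: joints at [-1.352, 0.276, 1.505, -0, 1.361, -0.121], TCP at [0.192, -0.542, 0.231] pointing down, gripper open.
Joint ranges: [-2.89, 2.89], [-0.75, 2.08], [0.22, 2.7], [-1.18, 4.32], [0.11, 2.71], [-2.7, 2.7]. Speed limits (rad/s): [2.57, 2.57, 3.14, 3.14, 3.14, 3.14].

## Interface

Orientations are given as [roll, pitch, yaw] about the fixed x, y, z axes, in that order (R = Rz(yaw) Ry(pitch) Rx(roll)).
In Python, from workcell import readout, snapshot, ticket, look_for, landmark_of gives the robot as it stands.
- The arm moves only by the tool servo_tool, never from a script. Its argument "rows" is a list that holds one entry, the list of rows, each a list of 5 numbers: the gripper's target within -1 to 1 (shut at 1, half-way at 0, fully open at -1), then the shift along the tool's x, y, z in units of 120 mm (1.0 is 120 mm), then the turn about the tool's y in units of 180 degrees (1.0 is 180 degrees). A call has 1 to 20 rows; each row is the pose to reach, as a shift and turn from the pose commanded when the call began, along the tool's axes at that moment, turning the shorter way round; what a row does not reach only later rows make up. A row lasts 1/12 s, in which the tool goes at most 41.7 mm and 7.16 degrees, less where a joint would pass 70% of its speed; a pose out of reach is approached as far as the arm can. A call with a number of a shift or a turn outside -1 to 1 is refused whole. A call with a gripper value outside its range is refused whole. The fingers move at their own pace and stop on an object; the grip force is fixed at half the most. Time passes only in rows, so rows that repeat a pose let the fingers close. It gives the time, the measured TCP pose, the force and the opening at its end, in the units of the state.
- readout.get_state(): the state, without advancing time (a new reading comes with each control period).
- snapshot(name): name is "scene" or "top" or "wrist"; returns a dict with "pixels" (420x560x3 uint8, blue, green, red), "intrinsics" (3x3 intrinsics, pixels), "eye" and "orientation" of the camera in the world; the wrist camera has in their place "T_tool_cam" (4x4, takes a point from camera to tool coordinates, whose origin is the TCP and whose axes are the tool frame's). Camera axes: x right, y down, z forward; pixel columns grow to the right and rows downward; lengths in m; the calibration is good to about 2 mm. The wrist camera is an equidistant fisheye: a pixel r from the principal point sees the ray r / f radians off the axis. A picture is of the moment at which its call begins: read the wrist's pose just before it. There is no depth.
- ticket.job_done(): hands the job in, once; it reports no verdict.
Trained networks look in a picture, given as the dict that the camera call returned (one of the last four; its "shot" number tells which), for a name from the list of things; names that differ only in an ending like _2 or _b are one class to them, and where a whole thing is asked for, a point or a joint stands for the part that bears it (a point fixed in the world has none). Each returns a list of dicts, best first, with "p" (0 to 1); they miss things now and then, are a little off and sometimes report something else, mostly with a low value. They report only what shows in the picture. A call takes as long as a camera call. They do not tell look-alikes from the thing itself.
- look_for(picture, target): "box" ([left, top, right, bottom] in pixels, round what is visible of it).
- landmark_of(picture, target): "xy" ([column, row] in pixels: a listed point, or the origin of a listed thing).
The state is a dict: "time": time; "joints": joint angles; "qd": joint speeds; "joint_torque": joint torques, N m; "tool_pos": TCP position; "orientation": TCP orientation; "contact_force": force on the tool from outside, world axes, zero at the start; "ft_torque": the same for the moment, N m; "width": finger opening in m.
Only numpy, scipy, OpenCV 4.12 (cv2) and the standard library are available. Lean on these libraries where they do the work, as an engineer would, in place of code of your own. Each camera call takes 0.05 s, during which the arm holds its last target. There are 200 camera calls.

## Task

Put the four stray desk things back in their own places: the amber glass paperweight inside the white circle, the red-handled stamp standing inside the white square and the brass bar lying flat inside the white oblong, the last two turned in line with their outlines, and the green tape roll in the dispenser with both ends of its steel axle fully down in the open slots. Leave the small ink jar standing where it is.

Things in the scene. Friction and masses are not known exactly. Their poses are not given: they have to be found in the camera images.
- dome: amber glass dome paperweight, round, 60 mm diameter, 47 mm tall; straight vertical side up to 25 mm, domed above; 0.25 kg. Origin: centre of its flat underside, z up.
- stamp: rubber stamp: dark wood foot 44 x 44 mm and 14 mm thick, with an upright round red handle 22 mm in diameter from 14 to 62 mm height; 0.08 kg. Origin: centre of its underside, z up, x and y along the foot's sides.
- bar: solid brass bar weight 90 x 32 x 20 mm, lying flat; 0.48 kg. Origin: centre of its underside, x along its length, y across, z up.
- tape: green tape roll, 54 mm diameter, 28 mm wide, on a steel axle 10 mm thick and 92 mm long (32 mm out each side); 0.12 kg. Starts standing on its rim, axle level, and does not roll away (rim slightly faceted). Origin: middle of roll and axle, 27 mm above the desk at the start; y along the axle (both ways alike). Grip it from above across its diameter at axle height.
- round_pad: dark grey round felt pad, 100 mm diameter, 3 mm thick, fixed, with a white circle of 80 mm inner diameter: the place of the dome. Origin: centre of its underside, so its top is 3 mm above the origin.
- square_pad: dark grey square felt pad, 84 mm, 3 mm thick, fixed, with a white square outline of 64 mm inner side: the place of the stamp. Origin: centre of its underside; x and y along its sides.
- oblong_pad: dark grey oblong felt pad, 130 x 72 mm, 3 mm thick, fixed, with a white outline of 110 x 52 mm inside: the place of the bar. Origin: centre of its underside; x along its length.
- dispenser: fixed tape dispenser. Origin: underside of grey base (12 mm thick; x -75..50, y -43..43 mm), z up. Two red cheeks, 6 mm thick, at y = -28 and +28 mm (50 free between), 73 mm high, each with an open-topped slot at x = 0: 14 mm wide, floor at 45 mm, straight to 57, flared above to about 40 at the top. Seated tape: its origin at x 0, y 0, z 50 mm, axle along y. Cutter block 33 mm high at x -73..-65.
- ink_jar: small blue ink jar with black cap, 38 mm diameter, 46 mm tall, loose: a bystander to leave alone. Origin: centre of its underside.
Things that resemble listed ones, but are neither listed nor needed, are in the scene too. Leave any blue or brown look-alike of the round_pad alone.

How it is judged:
At the end, for the whole second after the job is handed in: Dome, stamp and bar flat on their pads, within 15 mm of centre; stamp sides and bar length within 0.3 rad of the outline. Tape axle on both slot floors: origin 46.5 to 52.5 mm up, within 5 mm in x, 13 mm in y, axle within 0.1 rad of the dispenser's y. All released, at rest (horizontal distance between dome and round_pad below 0.015 m and z of dome in the frame of round_pad between 0.001 and 0.006 m and angle between each of dome, stamp, bar's own z axis and vertical below 0.1 rad and linear speed of each of dome, stamp, bar, tape below 0.02 m/s and horizontal distance between stamp and square_pad below 0.015 m and z of stamp in the frame of square_pad between 0.001 and 0.006 m and (angle between the x axis of stamp and the x axis of square_pad, either way round below 0.3 rad or angle between the x axis of stamp and the y axis of square_pad, either way round below 0.3 rad) and horizontal distance between bar and oblong_pad below 0.015 m and z of bar in the frame of oblong_pad between 0.001 and 0.006 m and angle between the x axis of bar and the x axis of oblong_pad, either way round below 0.3 rad and x of tape in the frame of dispenser between -0.005 and 0.005 m and y of tape in the frame of dispenser between -0.013 and 0.013 m and z of tape in the frame of dispenser between 0.0465 and 0.0525 m and angle between the y axis of tape and the y axis of dispenser, either way round below 0.1 rad); the robot touches nothing.
It fails at once if the ink jar is shifted by more than 30 mm or knocked over (distance of ink_jar from where it was at the start of the episode above 0.03 m or angle between ink_jar's own z axis and vertical above 0.5 rad).
It also fails if it takes over 120 s, if anything falls off the work surface, if the arm or the gripper's body presses on something with over 40 N, if the wrist force passes 120 N, or if a joint passes its speed limit or range.

## Working session

There is one attempt and no reset: what is moved stays moved. The work goes in short steps, Python scripts to look and compute and a tool call to move; the robot and the scene stay as the last step left them, time stands still between calls to the robot, and variables do not carry over. Pictures are saved under pics/ and viewed, about 12 in all and at most 16, crops included, and the job is handed in when it is done.

Besides the shell and the picture viewer there is one more tool, called as name(argument=value, ...), one argument or row to a line, values as JSON. servo_tool: Moves the arm, as the interface text tells. Its arguments: {"type":"object","properties":{"rows":{"type":"array"}},"required":["rows"]}

```bash
mkdir -p pics
cat > h.py <<'E'
import numpy as np, cv2
from scipy.spatial.transform import Rotation as R
from workcell import readout, snapshot, ticket, look_for, landmark_of
def cam(s,st=None):
    K=np.array(s["intrinsics"])
    if "T_tool_cam" in s:
        T=np.eye(4);T[:3,:3]=R.from_euler('xyz',st["orientation"]).as_matrix();T[:3,3]=st["tool_pos"]
        T=T@np.array(s["T_tool_cam"]);return K,T[:3,3],T[:3,:3],True
    o=np.array(s["orientation"]); 
    M=o if o.shape==(3,3) else R.from_euler('xyz',o).as_matrix()
    return K,np.array(s["eye"]),M,False
def toz(s,uv,z,st=None):
    K,e,M,f=cam(s,st);x=(uv[0]-K[0,2])/K[0,0];y=(uv[1]-K[1,2])/K[1,1]
    if f:
        r=np.hypot(x,y);d=np.array([x/r*np.sin(r),y/r*np.sin(r),np.cos(r)]) if r>1e-9 else np.array([0,0,1.])
    else: d=np.array([x,y,1])
    d=M@d;return e+d*(z-e[2])/d[2]
E
python3 - <<'E'
from h import *
st=readout.get_state();print(st)
H=dict(dome=0.,stamp=0.,bar=0.,tape=.027,round_pad=0,square_pad=0,oblong_pad=0,dispenser=0,ink_jar=0)
for n in("top","scene"):
    s=snapshot(n);cv2.imwrite(f"pics/{n}0.png",s["pixels"])
    if n=="top":print(s["eye"],s["orientation"],s["intrinsics"])
    for k,z in H.items():
        l=landmark_of(s,k);print(n,k,[(np.round(a["xy"]).astype(int).tolist(),round(a["p"],2),toz(s,a["xy"],z)[:2].round(3).tolist()) for a in l[:3]])
E
```

```text
{'time': 0.0, 'joints': array([-1.35200145e+00,  2.76575912e-01,  1.50612935e+00, -1.76733771e-05,
        1.36070487e+00, -1.21022220e-01]), 'qd': array([ 0.00057928,  0.00123362, -0.00050304, -0.00054945,  0.0003429 ,
        0.00111303]), 'joint_torque': array([ 8.46059702e-04, -4.16776586e+01, -2.45807040e+01, -4.55992074e-05,
        1.09524993e-02, -2.95924437e-06]), 'tool_pos': array([ 0.19151669, -0.54160492,  0.23045211]), 'orientation': array([-1.57059406,  0.00180627, -1.23097535]), 'contact_force': array([-0.51571972, -0.14752643, -0.46554116]), 'ft_torque': array([ 0.00886272, -0.01714354, -0.05514063]), 'width': 0.08574128197862697}
[ 0.35131195 -0.01254266  1.20901179] [-2.98416266e+00 -1.01951096e-03 -1.56900516e+00] [[435.25908423   0.         285.5354517 ]
 [  0.         435.25908423 211.42417535]
 [  0.           0.           1.        ]]
top dome [([382, 269], 0.96, [0.384, -0.28])]
top stamp [([322, 238], 0.84, [0.468, -0.115]), ([136, 233], 0.63, [0.482, 0.403])]
top bar [([244, 238], 0.84, [0.468, 0.102])]
top tape [([184, 272], 0.66, [0.372, 0.26])]
top round_
[... 184 characters left out ...]
24, 230], 0.61, [0.491, -0.401])]
top dispenser [([327, 184], 0.56, [0.621, -0.131])]
top ink_jar [([281, 208], 0.57, [0.552, -0.0])]
scene dome [([217, 148], 0.56, [0.385, -0.278]), ([326, 216], 0.42, [0.467, 0.11])]
scene stamp [([250, 188], 0.68, [0.477, -0.112])]
scene bar [([323, 211], 0.97, [0.457, 0.097])]
scene tape [([396, 203], 0.61, [0.366, 0.258])]
scene round_pad [([382, 316], 0.93, [0.665, 0.334]), ([238, 270], 0.72, [0.714, -0.006]), ([319, 282], 0.6, [0.653, 0.176])]
scene square_pad [([434, 266], 0.98, [0.487, 0.398])]
scene oblong_pad []
scene dispenser [([212, 226], 0.86, [0.634, -0.131])]
scene ink_jar [([274, 221], 0.69, [0.546, 0.0]), ([323, 213], 0.68, [0.462, 0.098])]
```

```bash
python3 -c "
import cv2
a=cv2.imread('pics/top0.png')[120:320,80:480];cv2.imwrite('pics/topc.png',cv2.resize(a,(800,400),interpolation=cv2.INTER_CUBIC))"
```

```text
(no output)
```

View pics/topc.png

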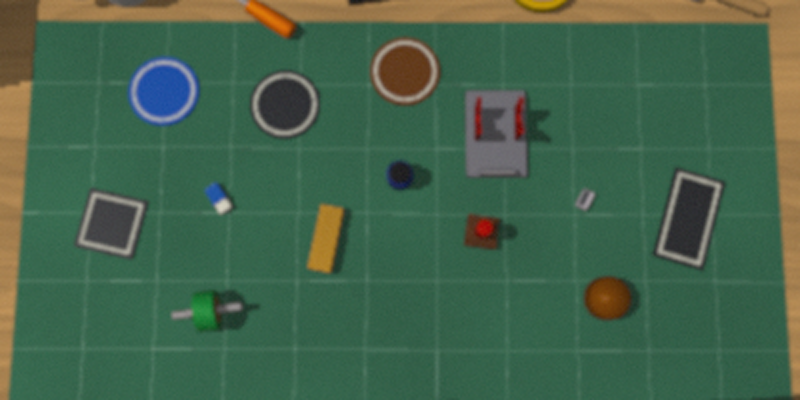

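View pics/scene0.png

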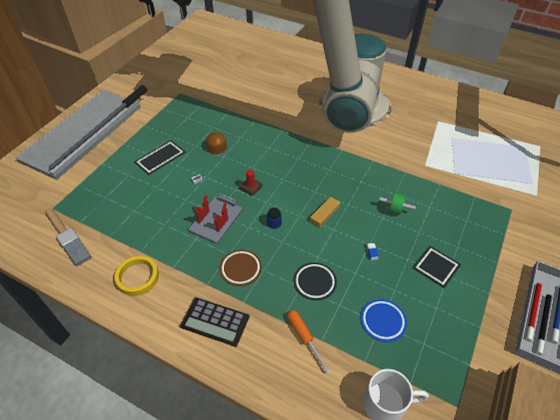

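The top crop shows the dome (608,298), stamp (485,232), bar (326,239), tape (205,311), jar (400,175) and dispenser (497,133). The dark round pad is at (285,104), with the blue and brown look-alikes beside it, and the square and oblong pads are at (112,222) and (690,218). The scene view agrees. Next I measure the orientations.

```bash
cat > rect.py <<'E'
from h import *
def rectify(s,z,x0,x1,y0,y1,res=.001,st=None):
    # rows: x descending, cols: y descending
    K,e,M,f=cam(s,st)
    X,Y=np.meshgrid(np.arange(x1,x0,-res),np.arange(y1,y0,-res),indexing='ij')
    P=(np.stack([X,Y,np.full_like(X,z)],-1)-e)@M
    x,y=P[...,0]/P[...,2],P[...,1]/P[...,2]
    if f:
        r=np.hypot(P[...,0],P[...,1]);t=np.arctan2(r,P[...,2]);x,y=P[...,0]/r*t,P[...,1]/r*t
    return cv2.remap(s["pixels"],(x*K[0,0]+K[0,2]).astype(np.float32),(y*K[1,1]+K[1,2]).astype(np.float32),cv2.INTER_CUBIC)
def fit(mask,x1,y1,res=.001):
    cs,_=cv2.findContours(mask.astype(np.uint8),cv2.RETR_EXTERNAL,cv2.CHAIN_APPROX_NONE)
    c=max(cs,key=cv2.contourArea);b=cv2.boxPoints(cv2.minAreaRect(c))
    p=np.stack([x1-b[:,1]*res,y1-b[:,0]*res],1);a,d=p[1]-p[0],p[2]-p[1]
    L,W=np.linalg.norm(a),np.linalg.norm(d)
    if L<W:a,L,W=d,W,L
    return p.mean(0).round(4),"LW",round(L,3),round(W,3),"yaw",round(np.arctan2(a[1],a[0])%np.pi,3)
def masks(im):
    h,s,v=cv2.split(cv2.cvtColor(im,cv2.COLOR_BGR2HSV));return h.astype(int),s.astype(int),v.astype(int)
E
python3 - <<'E'
from rect import *
s=snapshot("top")
def go(n,c,z,r,f):
    x1,y1=c[0]+r,c[1]+r;im=rectify(s,z,c[0]-r,x1,c[1]-r,y1);h,S,v=masks(im);m=f(h,S,v)
    print(n,fit(m,x1,y1));return cv2.resize(np.hstack([im,cv2.cvtColor((m*255).astype(np.uint8),cv2.COLOR_GRAY2BGR)]),(400,200))
t=[go("bar",(.468,.10),.02,.08,lambda h,S,v:(h>10)&(h<28)&(S>120)&(v>90)),
go("tape roll",(.372,.26),.027,.08,lambda h,S,v:(h>50)&(h<72)&(S>150)),
go("tape axle",(.372,.26),.027,.08,lambda h,S,v:(S<70)&(v>100)),
go("square",(.483,.40),.003,.08,lambda h,S,v:S<90),
go("oblong",(.491,-.40),.003,.1,lambda h,S,v:(S<90)),
go("stamp foot",(.468,-.115),.014,.06,lambda h,S,v:((h<20)|(h>165))&(S>60)),
go("disp",(.62,-.131),.012,.11,lambda h,S,v:(S<70)&(v>60)|(((h<10)|(h>170))&(S>120))),
go("dome",(.384,-.28),.0,.07,lambda h,S,v:(h<20)&(S>130)&(v>60)),
go("round",(.655,.173),.003,.08,lambda h,S,v:S<90)]
t.append(t[0]*0)
cv2.imwrite("pics/fit.png",np.vstack([np.hstack(t[i:i+2]) for i in range(0,6,2)]));cv2.imwrite("pics/fit2.png",np.vstack([np.hstack(t[i:i+2]) for i in range(6,10,2)]))
E
```

```text
bar (array([0.4642, 0.1046], dtype=float32), 'LW', np.float32(0.092), np.float32(0.034), 'yaw', np.float32(2.954))
tape roll (array([0.3647, 0.2649], dtype=float32), 'LW', np.float32(0.053), np.float32(0.035), 'yaw', np.float32(0.176))
tape axle (array([0.3607, 0.2955], dtype=float32), 'LW', np.float32(0.029), np.float32(0.013), 'yaw', np.float32(1.695))
square (array([0.4857, 0.4052], dtype=float32), 'LW', np.float32(0.087), np.float32(0.086), 'yaw', np.float32(1.344))
oblong (array([ 0.4946, -0.4007], dtype=float32), 'LW', np.float32(0.131), np.float32(0.075), 'yaw', np.float32(2.85))
stamp foot (array([ 0.4743, -0.11  ], dtype=float32), 'LW', np.float32(0.043), np.float32(0.042), 'yaw', np.float32(1.429))
disp (array([ 0.6135, -0.132 ], dtype=float32), 'LW', np.float32(0.127), np.float32(0.088), 'yaw', np.float32(0.0))
dome (array([ 0.3845, -0.2835], dtype=float32), 'LW', np.float32(0.061), np.float32(0.057), 'yaw', np.float32(1.571))
round (array([0.657, 0.168], dtype=float32), 'LW', np.float32(0.1), np.float32(0.1), 'yaw', np.float32(2.356))
```

View pics/fit.png

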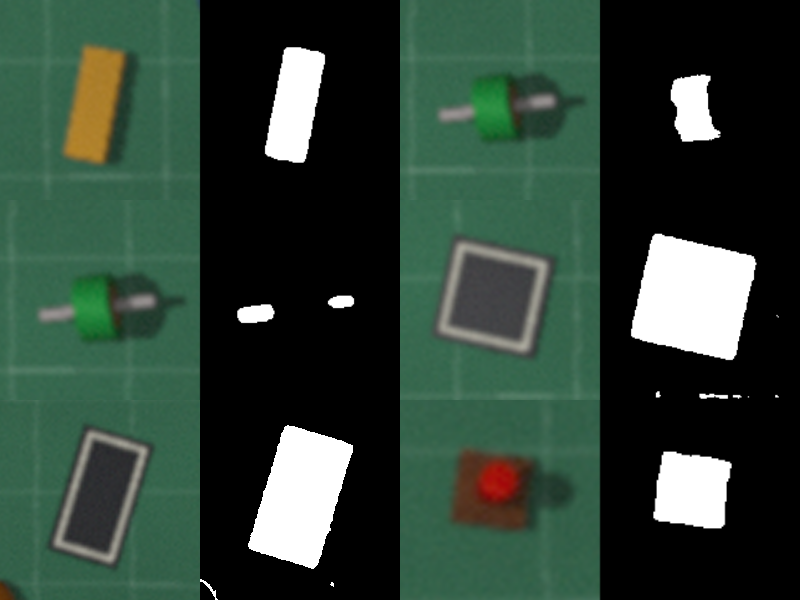

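View pics/fit2.png

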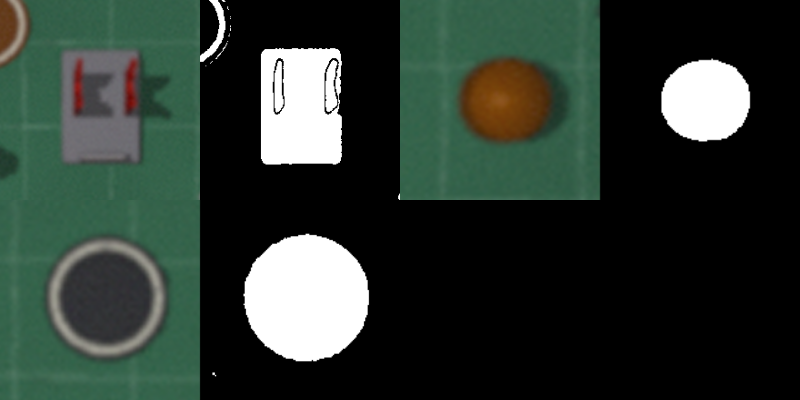

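```bash
cat > plan.py <<'E'
from h import *
def plan(*wps,grip=-1):
    st=readout.get_state();p=np.array(st["tool_pos"]);yaw=st["orientation"][2]
    print("at",p.round(4),round(yaw,3),"w",round(st["width"],4),"t",round(st["time"],2),"F",np.round(st["contact_force"],1))
    for w in wps:
        g=np.array(w[:3]);ty=w[3]
        while True:
            c,s=np.cos(yaw),np.sin(yaw);A=np.array([[c,s,0],[0,0,-1],[-s,c,0]])
            u=A@(g-p)/.12;k=min(1,1/max(1e-9,abs(u).max()));u=(u*k).round(3)
            dy=(ty-yaw+np.pi/2)%np.pi-np.pi/2
            if abs(dy)>1.1: print("  big turn",round(dy,2))
            t=round(-dy/np.pi,3)
            n=int(max(np.ceil(np.linalg.norm(u)*.12/.04),np.ceil(abs(dy)/.12)))+2
            print([*u.tolist(),t],"rows",n)
            p=p+A.T@u*.12;yaw-=t*np.pi
            if k==1:break
        print("  ->",p.round(4),round(yaw,3), "q6~",round(np.arctan2(p[1],p[0])-yaw,2))
E
python3 -c "
from plan import *
plan((.385,-.28,.1,-1.231),(.385,-.28,-.002,-1.231))"
```

```text
at [ 0.1917 -0.5421  0.2313] -1.231 w 0.085 t 1.05 F [0.8 0.5 0.4]
[-0.678, 0.487, 1.0, np.float64(0.0)] rows 6
[-0.677, 0.487, 1.0, np.float64(0.0)] rows 6
[-0.168, 0.12, 0.247, np.float64(0.0)] rows 3
  -> [ 0.385 -0.28   0.1  ] -1.231 q6~ 0.6
[0.0, 0.85, 0.0, np.float64(0.0)] rows 5
  -> [ 0.385 -0.28  -0.002] -1.231 q6~ 0.6
```

servo_tool(
  rows=[
    [[-1,-0.678,0.487,1.0,0],[-1,-0.678,0.487,1.0,0],[-1,-0.678,0.487,1.0,0],[-1,-0.678,0.487,1.0,0],[-1,-0.678,0.487,1.0,0],[-1,-0.678,0.487,1.0,0]],
  ],
)

```text
time: 1.55
tool_pos: [0.2782, -0.424, 0.1725]
orientation: [-1.571, 0.001, -1.228]
contact_force: [-0.7, 0.1, 0.9]
width: 0.0854
```

servo_tool(
  rows=[
    [[-1,-0.845,0.4,1.0,0],[-1,-0.845,0.4,1.0,0],[-1,-0.845,0.4,1.0,0],[-1,-0.845,0.4,1.0,0],[-1,-0.845,0.4,1.0,0],[-1,-0.845,0.4,1.0,0]],
  ],
)

```text
time: 2.05
tool_pos: [0.3576, -0.2898, 0.125]
orientation: [-1.571, -0.001, -1.228]
contact_force: [0.2, -0.3, -0.6]
width: 0.0855
```

servo_tool(
  rows=[
    [[-1,0,0,0.247,0],[-1,0,0,0.247,0],[-1,0,0,0.247,0],[-1,0,0,0.247,0]],
  ],
)

```text
time: 2.38
tool_pos: [0.3847, -0.282, 0.1254]
orientation: [-1.571, -0.002, -1.232]
contact_force: [0.3, 0.0, -0.1]
width: 0.0857
```

```bash
python3 -c "
from plan import *
st=readout.get_state();s=snapshot('wrist');cv2.imwrite('pics/w1.png',s['pixels'])
for a in landmark_of(s,'dome')[:2]:print(a,toz(s,a['xy'],0,st))
for a in look_for(s,'dome')[:2]:
  b=a['box'];print(a,toz(s,[(b[0]+b[2])/2,(b[1]+b[3])/2],.02,st))
plan((.385,-.28,-.002,-1.231))"
```

```text
{'xy': [279.7, 199.4], 'p': 0.68} [ 0.38595091 -0.27890355  0.        ]
{'box': [241.9, 167.7, 317.5, 246.0], 'p': 0.66} [ 0.38533213 -0.27923984  0.02      ]
at [ 0.3842 -0.2811  0.1251] -1.233 w 0.0854 t 2.53 F [-0.1 -0.1 -0.1]
[-0.006, 1.0, 0.009, np.float64(-0.001)] rows 6
[-0.0, 0.059, 0.0, np.float64(0.0)] rows 3
  -> [ 0.385 -0.28  -0.002] -1.23 q6~ 0.6
```

View pics/w1.png

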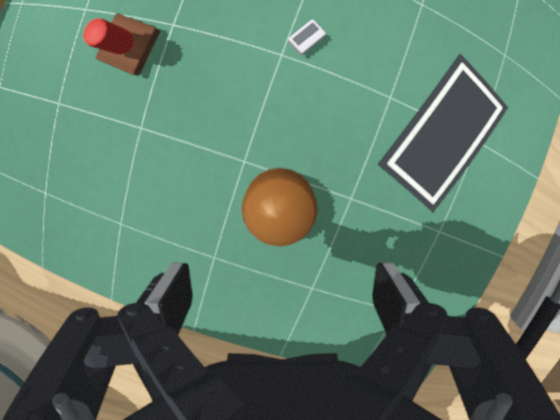

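The wrist view shows the dome alone at (279,207), and its measured position of (0.385,-0.279) agrees with the top camera. I go down and grip.

servo_tool(
  rows=[
    [[-1,-0.006,0.95,0.012,0],[-1,-0.006,0.95,0.012,0],[-1,-0.006,0.95,0.012,0],[-1,-0.006,0.95,0.012,0],[-1,-0.006,0.95,0.012,0]],
  ],
)

```text
time: 2.95
tool_pos: [0.3848, -0.2784, 0.0101]
orientation: [-1.573, 0.003, -1.232]
contact_force: [-0.1, 0.6, 0.5]
width: 0.0856
```

servo_tool(
  rows=[
    [[-1,0,0.11,0,0],[-1,0,0.11,0,0],[1,0,0.11,0,0],[1,0,0.11,0,0],[1,0,0.11,0,0],[1,0,0.11,0,0],[1,0,0.11,0,0],[1,0,0.11,0,0],[1,0,0.11,0,0],[1,0,0.11,0,0]],
  ],
)

```text
time: 3.78
tool_pos: [0.3869, -0.2796, -0.0]
orientation: [-1.569, -0.003, -1.231]
contact_force: [-1.9, 1.0, 9.5]
width: 0.0582
```

servo_tool(
  rows=[
    [[1,0,-0.3,0,0],[1,0,-0.9,0,0],[1,0,-0.9,0,0],[1,0,-0.9,0,0],[1,0,-0.9,0,0]],
  ],
)

```text
time: 4.2
tool_pos: [0.3871, -0.2798, 0.1081]
orientation: [-1.568, -0.005, -1.231]
contact_force: [-0.2, 0.3, -3.1]
width: 0.0576
```

```bash
python3 -c "
from plan import *
plan((.656,.171,.12,-.45),(.656,.171,.004,-.45))"
```

```text
at [ 0.3871 -0.2798  0.1081] -1.231 w 0.0576 t 4.2 F [-0.2  0.3 -3.1]
[-0.83, -0.029, 1.0, np.float64(-0.249)] rows 9
[0.089, -0.023, 1.0, np.float64(0.0)] rows 6
[0.09, -0.023, 1.0, np.float64(0.0)] rows 6
[0.089, -0.023, 1.0, np.float64(0.0)] rows 6
[0.006, -0.001, 0.062, np.float64(0.0)] rows 3
  -> [0.656  0.1709 0.12  ] -0.449 q6~ 0.7
[-0.0, 0.967, 0.0, np.float64(0.0)] rows 5
  -> [0.656  0.1709 0.004 ] -0.449 q6~ 0.7
```

servo_tool(
  rows=[
    [[1,-0.83,-0.03,1.0,-0.25],[1,-0.83,-0.03,1.0,-0.25],[1,-0.83,-0.03,1.0,-0.25],[1,-0.83,-0.03,1.0,-0.25],[1,-0.83,-0.03,1.0,-0.25],[1,-0.83,-0.03,1.0,-0.25],[1,-0.83,-0.03,1.0,-0.25],[1,-0.83,-0.03,1.0,-0.25],[1,-0.83,-0.03,1.0,-0.25]],
  ],
)

```text
time: 4.95
tool_pos: [0.4648, -0.1443, 0.1079]
orientation: [-1.571, 0.003, -0.447]
contact_force: [0.6, -0.2, -3.0]
width: 0.0583
```

servo_tool(
  rows=[
    [[1,0.09,0,1.0,0],[1,0.09,0,1.0,0],[1,0.09,0,1.0,0],[1,0.09,0,1.0,0],[1,0.09,0,1.0,0]],
  ],
)

```text
time: 5.37
tool_pos: [0.5276, -0.0399, 0.1084]
orientation: [-1.571, 0.001, -0.443]
contact_force: [-0.9, -0.5, -3.4]
width: 0.0581
```

servo_tool(
  rows=[
    [[1,0.09,0,1.0,0],[1,0.09,0,1.0,0],[1,0.09,0,1.0,0],[1,0.09,0,1.0,0],[1,0.09,0,1.0,0]],
  ],
)

```text
time: 5.78
tool_pos: [0.5888, 0.0625, 0.1083]
orientation: [-1.572, 0.001, -0.444]
contact_force: [-0.6, 0.1, -2.6]
width: 0.0579
```

servo_tool(
  rows=[
    [[1,0.09,0,1.0,0],[1,0.09,0,1.0,0],[1,0.09,0,1.0,0],[1,0.09,0,1.0,0],[1,0.09,0,1.0,0],[1,0.09,0,1.0,0]],
  ],
)

```text
time: 6.28
tool_pos: [0.649, 0.1637, 0.1083]
orientation: [-1.574, 0.002, -0.447]
contact_force: [0.0, 0.5, -3.4]
width: 0.0583
```

```bash
python3 -c "
from plan import *
s=snapshot('scene');cv2.imwrite('pics/s1.png',s['pixels'][150:350,150:450])
st=readout.get_state();s=snapshot('wrist');cv2.imwrite('pics/w2.png',s['pixels'])
for a in landmark_of(s,'round_pad')[:3]:print(a,toz(s,a['xy'],0,st))
plan((.656,.171,.004,-.45))"
```

```text
at [0.6494 0.1638 0.1091] -0.448 w 0.0582 t 6.43 F [ 0.  -0.6 -3.8]
[0.023, 0.876, 0.078, np.float64(0.001)] rows 5
  -> [0.656  0.1711 0.004 ] -0.451 q6~ 0.71
```

View pics/w2.png

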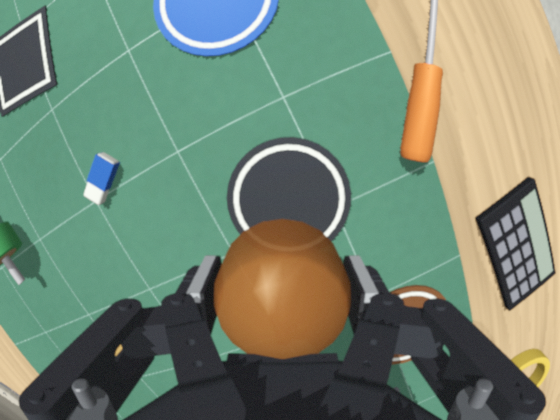

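The dome is held level, and the dark round pad lies ahead, centred at about (289,193).

servo_tool(
  rows=[
    [[1,0.02,0.6,0.08,0],[1,0.02,0.6,0.08,0],[1,0.02,0.6,0.08,0],[1,0.02,0.6,0.08,0],[1,0.02,0.6,0.08,0]],
  ],
)

```text
time: 6.85
tool_pos: [0.6575, 0.1729, 0.0388]
orientation: [-1.57, -0.002, -0.446]
contact_force: [0.6, 0.1, -2.7]
width: 0.0582
```

```bash
python3 -c "
from plan import *
s=snapshot('wrist');print(toz(s,(289,193),.003,dict(orientation=[-1.572,.002,-.448],tool_pos=[.6494,.1638,.1091])))
plan((.656,.171,.0045,-.45))"
```

```text
[0.65984441 0.17304268 0.003     ]
at [0.6582 0.1731 0.0396] -0.446 w 0.0584 t 6.9 F [ 0.1  0.6 -2. ]
[-0.009, 0.293, -0.024, np.float64(0.001)] rows 3
  -> [0.656  0.171  0.0045] -0.449 q6~ 0.7
```

servo_tool(
  rows=[
    [[1,0,0.2,0,0],[1,0,0.29,0,0],[1,0,0.29,0,0],[1,0,0.29,0,0],[-1,0,0.29,0,0],[-1,0,0.29,0,0],[-1,0,0.29,0,0],[-1,0,0.29,0,0],[-1,0,0.29,0,0],[-1,0,0.29,0,0],[-1,0,0.29,0,0]],
  ],
)

```text
time: 7.82
tool_pos: [0.6568, 0.1736, 0.0026]
orientation: [-1.571, -0.0, -0.446]
contact_force: [-0.1, 1.0, 0.4]
width: 0.0854
```

servo_tool(
  rows=[
    [[-1,0,-0.3,0,0],[-1,0,-1.0,0,0],[-1,0,-1.0,0,0],[-1,0,-1.0,0,0],[-1,0,-1.0,0,0]],
  ],
)

```text
time: 8.23
tool_pos: [0.659, 0.174, 0.1263]
orientation: [-1.567, -0.006, -0.446]
contact_force: [-0.5, -0.2, -1.2]
width: 0.0852
```

```bash
python3 -c "
from plan import *
plan((.37,.262,.12,.16))
s=snapshot('top')
for a in landmark_of(s,'dome')[:2]:print(a,toz(s,a['xy'],0.003))
"
```

```text
at [0.659  0.174  0.1263] -0.446 w 0.0852 t 8.23 F [-0.5 -0.2 -1.2]
[-1.0, 0.021, -0.151, np.float64(-0.193)] rows 8
[-1.0, 0.023, 0.491, np.float64(0.0)] rows 6
[-0.352, 0.009, 0.173, np.float64(0.0)] rows 4
  -> [0.37  0.262 0.12 ] 0.161 q6~ 0.46
{'xy': [221.4, 174.4], 'p': 0.54} [0.64899883 0.16912728 0.003     ]
```

servo_tool(
  rows=[
    [[-1,-1.0,0,-0.15,-0.19],[-1,-1.0,0,-0.15,-0.19],[-1,-1.0,0,-0.15,-0.19],[-1,-1.0,0,-0.15,-0.19],[-1,-1.0,0,-0.15,-0.19],[-1,-1.0,0,-0.15,-0.19],[-1,-1.0,0,-0.15,-0.19],[-1,-1.0,0,-0.15,-0.19]],
  ],
)

```text
time: 9.0
tool_pos: [0.5404, 0.2088, 0.1212]
orientation: [-1.571, 0.002, 0.149]
contact_force: [0.1, 0.1, -0.8]
width: 0.0856
```

servo_tool(
  rows=[
    [[-1,-1.0,0,0.49,0],[-1,-1.0,0,0.49,0],[-1,-1.0,0,0.49,0],[-1,-1.0,0,0.49,0],[-1,-1.0,0,0.49,0],[-1,-1.0,0,0.49,0]],
  ],
)

```text
time: 9.5
tool_pos: [0.4142, 0.2493, 0.1226]
orientation: [-1.571, -0.002, 0.151]
contact_force: [0.7, 1.0, 0.6]
width: 0.0852
```

servo_tool(
  rows=[
    [[-1,-0.35,0,0.17,0],[-1,-0.35,0,0.17,0],[-1,-0.35,0,0.17,0],[-1,-0.35,0,0.17,0],[-1,-0.35,0,0.17,0]],
  ],
)

```text
time: 9.92
tool_pos: [0.371, 0.263, 0.1226]
orientation: [-1.571, -0.002, 0.15]
contact_force: [-0.3, 0.2, 0.8]
width: 0.0855
```

```bash
python3 -c "
from rect import *
from plan import *
st=readout.get_state();s=snapshot('wrist');cv2.imwrite('pics/w3.png',s['pixels'])
for a in landmark_of(s,'tape')[:2]:print(a,toz(s,a['xy'],.027,st))
c=(.37,.262);r=.07;im=rectify(s,.027,c[0]-r,c[0]+r,c[1]-r,c[1]+r,.0005,st);cv2.imwrite('pics/w3r.png',cv2.resize(im,(560,560)))
plan((.37,.262,.003,.16))
"
```

```text
{'xy': [271.9, 214.3], 'p': 0.94} [0.36458037 0.26055556 0.027     ]
at [0.3704 0.2629 0.1225] 0.15 w 0.0853 t 10.02 F [ 0.1  0.6 -0.8]
[-0.004, 0.996, -0.007, np.float64(-0.003)] rows 5
  -> [0.37   0.262  0.0029] 0.159 q6~ 0.46
```

View pics/w3r.png

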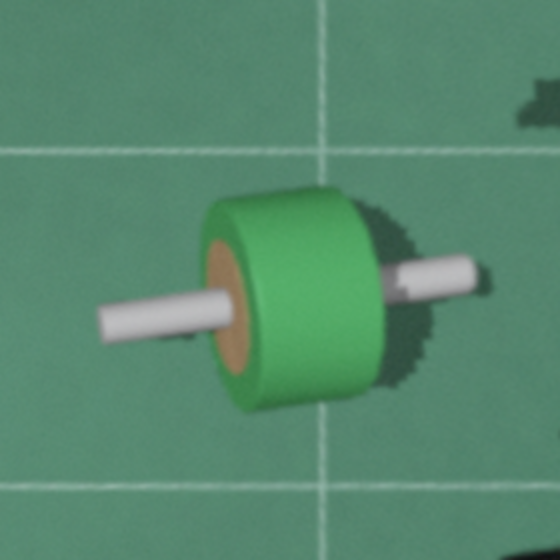

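The rectified view (4 px/mm) shows axle ends at (101,325) and (473,273). That gives a 94 mm length, centre (0.3653,0.2602) and jaw yaw 0.139, close to the network's estimate.

servo_tool(
  rows=[
    [[-1,-0.048,0.3,-0.014,0.003],[-1,-0.048,0.6,-0.014,0.003],[-1,-0.048,0.99,-0.014,0.003],[-1,-0.048,0.99,-0.014,0.003],[-1,-0.048,0.99,-0.014,0.003],[-1,-0.048,0.99,-0.014,0.003],[1,-0.048,0.99,-0.014,0.003],[1,-0.048,0.99,-0.014,0.003],[1,-0.048,0.99,-0.014,0.003],[1,-0.048,0.99,-0.014,0.003],[1,-0.048,0.99,-0.014,0.003],[1,-0.048,0.99,-0.014,0.003],[1,-0.048,0.99,-0.014,0.003],[1,-0.048,0.99,-0.014,0.003]],
  ],
)

```text
time: 11.18
tool_pos: [0.3646, 0.2611, 0.0057]
orientation: [-1.57, -0.004, 0.142]
contact_force: [0.0, -0.3, 7.5]
width: 0.0529
```

servo_tool(
  rows=[
    [[1,0,-0.3,0,0],[1,0,-1.0,0,0],[1,0,-1.0,0,0],[1,0,-1.0,0,0],[1,0,-1.0,0,0]],
  ],
)

```text
time: 11.6
tool_pos: [0.3651, 0.2615, 0.127]
orientation: [-1.568, -0.008, 0.142]
contact_force: [-0.2, -0.1, -2.5]
width: 0.0532
```

```bash
python3 -c "
from plan import *
plan((.55,-.132,.14,0.0),(.626,-.132,.14,0))
"
```

```text
at [0.3651 0.2615 0.127 ] 0.142 w 0.0532 t 11.6 F [-0.2 -0.1 -2.5]
[0.306, -0.031, -1.0, np.float64(0.045)] rows 6
[0.469, -0.033, -1.0, np.float64(0.0)] rows 6
[0.469, -0.033, -1.0, np.float64(0.0)] rows 6
[0.157, -0.011, -0.333, np.float64(0.0)] rows 4
  -> [ 0.5501 -0.132   0.14  ] 0.001 q6~ -0.24
[0.633, -0.0, -0.001, np.float64(0.0)] rows 4
  -> [ 0.626 -0.132  0.14 ] 0.001 q6~ -0.21
```

servo_tool(
  rows=[
    [[1,0.306,-0.1,-1.0,0.045],[1,0.306,-0.1,-1.0,0.045],[1,0.306,-0.1,-1.0,0.045],[1,0.306,-0.1,-1.0,0.045],[1,0.306,-0.1,-1.0,0.045],[1,0.306,-0.1,-1.0,0.045]],
  ],
)

```text
time: 12.1
tool_pos: [0.4151, 0.1465, 0.1345]
orientation: [-1.571, 0.003, -0.001]
contact_force: [-0.8, 0.6, -0.5]
width: 0.0529
```

servo_tool(
  rows=[
    [[1,0.577,0,-0.94,0],[1,0.577,0,-0.94,0],[1,0.577,0,-0.94,0],[1,0.577,0,-0.94,0],[1,0.577,0,-0.94,0]],
  ],
)

```text
time: 12.52
tool_pos: [0.4866, 0.0335, 0.1348]
orientation: [-1.571, 0.001, -0.001]
contact_force: [-0.0, 0.1, -1.8]
width: 0.0529
```

servo_tool(
  rows=[
    [[1,0.577,0,-0.94,0],[1,0.577,0,-0.94,0],[1,0.577,0,-0.94,0],[1,0.577,0,-0.94,0],[1,0.577,0,-0.94,0]],
  ],
)

```text
time: 12.93
tool_pos: [0.5557, -0.0784, 0.1347]
orientation: [-1.57, 0.001, -0.0]
contact_force: [-0.6, 1.3, -0.5]
width: 0.0529
```

servo_tool(
  rows=[
    [[1,0.577,0,-0.94,0],[1,0.577,0,-0.94,0],[1,0.577,0,-0.94,0],[1,0.577,0,-0.94,0],[1,0.577,0,-0.94,0],[1,0.577,0,-0.94,0]],
  ],
)

```text
time: 13.43
tool_pos: [0.6228, -0.1882, 0.1346]
orientation: [-1.568, 0.004, 0.002]
contact_force: [-0.3, 1.4, -2.3]
width: 0.0534
```

```bash
python3 -c "
from rect import *
from plan import *
st=readout.get_state();s=snapshot('wrist');cv2.imwrite('pics/w4.png',s['pixels'])
for a in landmark_of(s,'dispenser')[:2]:print(a,toz(s,a['xy'],.0,st))
plan((.626,-.132,.14,0))
c=(.615,-.132);r=.07
im=np.hstack([rectify(s,z,c[0]-r,c[0]+r,c[1]-r,c[1]+r,.0005,st) for z in (.012,.057)]);cv2.imwrite('pics/w4r.png',cv2.resize(im,(800,400)))
"
```

```text
{'xy': [285.4, 133.8], 'p': 0.6} [ 0.62568702 -0.1303193   0.        ]
at [ 0.6227 -0.1881  0.1352] 0.003 w 0.0531 t 13.53 F [ 0.3 -0.7 -1.6]
[0.029, -0.04, 0.467, np.float64(0.001)] rows 4
  -> [ 0.626 -0.132  0.14 ] -0.0 q6~ -0.21
```

View pics/w4r.png

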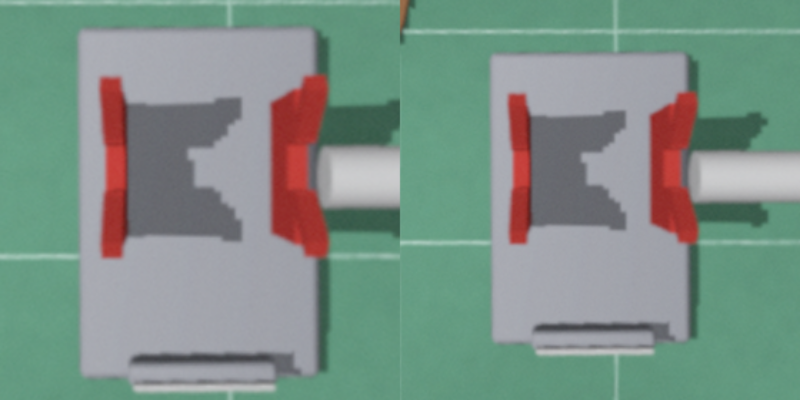

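View pics/w4.png

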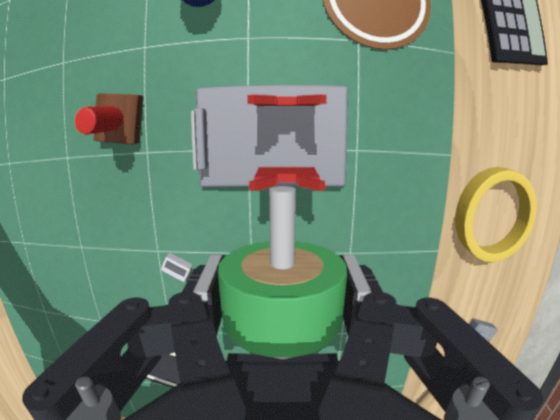

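The dispenser base centre comes out at (0.614,-0.131), so the slot is at x 0.6262 with yaw about 0. The tape hangs level, with its axle at column 283 against slots at about 286. I move over the slot and lower partway.

servo_tool(
  rows=[
    [[1,0.029,0,0.475,0],[1,0.029,0,0.475,0],[1,0.029,0,0.475,0],[1,0.029,0,0.475,0],[1,0.029,0.5,0.475,0],[1,0.029,0.5,0.475,0],[1,0.029,0.5,0.475,0],[1,0.029,0.5,0.475,0]],
  ],
)

```text
time: 14.2
tool_pos: [0.6268, -0.1344, 0.075]
orientation: [-1.57, 0.003, 0.001]
contact_force: [0.3, -0.0, -1.3]
width: 0.0531
```

```bash
python3 -c "
from rect import *
from plan import *
plan((.6262,-.131,.0287,0))
s=snapshot('wrist')
cv2.imwrite('pics/w5.png',s['pixels'])
"
```

```text
at [ 0.6268 -0.1344  0.075 ] 0.001 w 0.0531 t 14.2 F [ 0.3 -0.  -1.3]
[-0.005, 0.385, 0.029, np.float64(0.0)] rows 4
  -> [ 0.6262 -0.131   0.0288] 0.001 q6~ -0.21
```

View pics/w5.png

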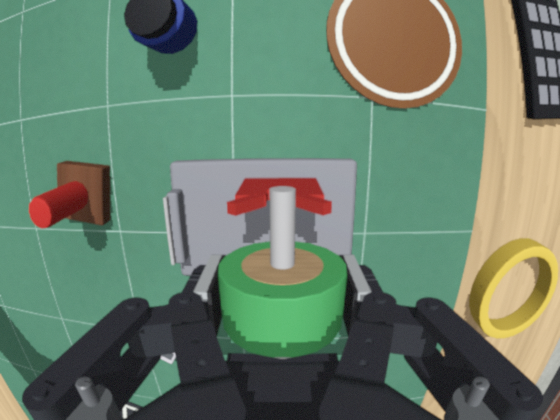

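The axle at column 282 is aligned with the far cheek, whose centre is at column 280. I lower into the slots.

servo_tool(
  rows=[
    [[1,-0.003,0.1,0.028,0],[1,-0.003,0.2,0.028,0],[1,-0.003,0.3,0.028,0],[1,-0.003,0.37,0.028,0],[1,-0.003,0.37,0.028,0],[1,-0.003,0.37,0.028,0]],
  ],
)

```text
time: 14.75
tool_pos: [0.6274, -0.1313, 0.0312]
orientation: [-1.571, 0.0, 0.0]
contact_force: [-2.3, 0.5, -2.0]
width: 0.053
```

servo_tool(
  rows=[
    [[1,-0.007,0.015,0,0],[1,-0.007,0.015,0,0],[-1,-0.007,0.015,0,0],[-1,-0.007,0.015,0,0],[-1,-0.007,0.015,0,0],[-1,-0.007,0.015,0,0],[-1,-0.007,0.015,0,0],[-1,-0.007,0.015,0,0],[-1,-0.007,0.015,0,0],[-1,-0.007,0.015,0,0]],
  ],
)

```text
time: 15.58
tool_pos: [0.6266, -0.1311, 0.0295]
orientation: [-1.571, -0.0, 0.001]
contact_force: [-0.0, 0.1, -0.5]
width: 0.0854
```

servo_tool(
  rows=[
    [[-1,0,-0.2,0,0],[-1,0,-0.6,0,0],[-1,0,-1.0,0,0],[-1,0,-1.0,0,0],[-1,0,-1.0,0,0],[-1,0,-1.0,0,0]],
  ],
)

```text
time: 16.08
tool_pos: [0.6269, -0.1312, 0.1504]
orientation: [-1.572, -0.002, 0.001]
contact_force: [-1.1, 0.3, -0.7]
width: 0.0854
```

```bash
python3 -c "
from rect import *
from plan import *
plan((.474,-.112,.15,-.142))
s=snapshot('scene')
cv2.imwrite('pics/s2.png',cv2.resize(s['pixels'][120:330,140:400],(780,630)[:2],interpolation=cv2.INTER_CUBIC)[:600])
"
```

```text
at [ 0.6269 -0.1312  0.1504] 0.001 w 0.0854 t 16.08 F [-1.1  0.3 -0.7]
[-1.0, 0.003, 0.126, np.float64(0.045)] rows 6
[-0.276, 0.001, -0.004, np.float64(0.0)] rows 3
  -> [ 0.474 -0.112  0.15 ] -0.141 q6~ -0.09
```

View pics/s2.png

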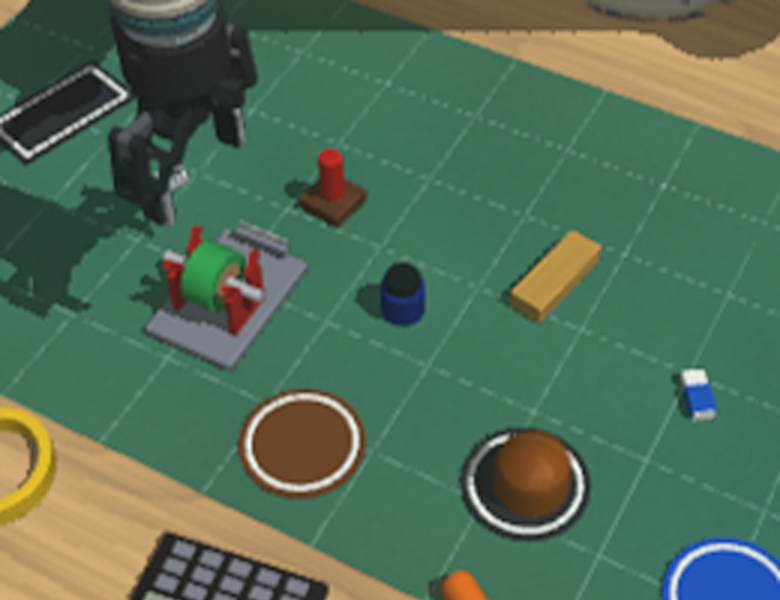

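The tape is seated in both slots with the axle level, the dome stands inside the white circle, and the jar is untouched. Next is the stamp.

servo_tool(
  rows=[
    [[-1,-1.0,0.1,0.126,0.045],[-1,-1.0,0.1,0.126,0.045],[-1,-1.0,0.1,0.126,0.045],[-1,-1.0,0.1,0.126,0.045],[-1,-1.0,0.1,0.126,0.045],[-1,-1.0,0.1,0.126,0.045]],
  ],
)

```text
time: 16.63
tool_pos: [0.5065, -0.1161, 0.1365]
orientation: [-1.571, 0.001, -0.141]
contact_force: [1.4, -0.2, 0.3]
width: 0.0855
```

servo_tool(
  rows=[
    [[-1,-0.276,0,0,0],[-1,-0.276,0,0,0],[-1,-0.276,0,0,0],[-1,-0.276,0,0,0]],
  ],
)

```text
time: 16.97
tool_pos: [0.4756, -0.112, 0.1375]
orientation: [-1.571, -0.002, -0.141]
contact_force: [-0.1, 0.4, 0.9]
width: 0.0854
```

```bash
python3 -c "
from rect import *
from plan import *
st=readout.get_state();s=snapshot('wrist')
for a in landmark_of(s,'stamp')[:2]:print(a,toz(s,a['xy'],.0,st))
c=(.474,-.112);r=.05
ims=[rectify(s,z,c[0]-r,c[0]+r,c[1]-r,c[1]+r,.0005,st) for z in (.014,.062)]
h,S,v=masks(ims[0]);print(fit((((h<20)|(h>165))&(S>60)),c[0]+r,c[1]+r,.0005))
h,S,v=masks(ims[1]);print('knob',fit((((h<8)|(h>172))&(S>170)&(v>150)),c[0]+r,c[1]+r,.0005))
cv2.imwrite('pics/w6r.png',cv2.resize(np.hstack(ims),(800,400)))
plan((.474,-.112,.02,-.142))
"
```

```text
{'xy': [280.0, 194.0], 'p': 0.97} [ 0.47522256 -0.10779154  0.        ]
(array([ 0.4748, -0.112 ], dtype=float32), 'LW', np.float32(0.052), np.float32(0.043), 'yaw', np.float32(1.427))
knob (array([ 0.475 , -0.1038], dtype=float32), 'LW', np.float32(0.03), np.float32(0.02), 'yaw', np.float32(1.571))
at [ 0.4757 -0.1119  0.1376] -0.141 w 0.0855 t 17.07 F [-0.2  0.2 -0.4]
[-0.014, 0.98, -0.002, np.float64(0.0)] rows 5
  -> [ 0.474 -0.112  0.02 ] -0.141 q6~ -0.09
```

View pics/w6r.png

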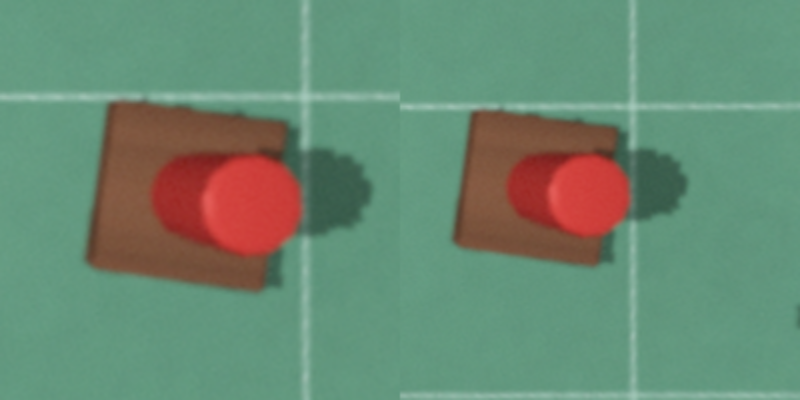

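The foot's corners and the knob's top both give (0.475,-0.109) with yaw -0.14. I grip the handle.

servo_tool(
  rows=[
    [[-1,-0.008,0.3,0.025,0],[-1,-0.008,0.6,0.025,0],[-1,-0.008,0.97,0.025,0],[-1,-0.008,0.97,0.025,0],[-1,-0.008,0.97,0.025,0],[-1,-0.008,0.97,0.025,0],[1,-0.008,0.97,0.025,0],[1,-0.008,0.97,0.025,0],[1,-0.008,0.97,0.025,0],[1,-0.008,0.97,0.025,0],[1,-0.008,0.97,0.025,0],[1,-0.008,0.97,0.025,0],[1,-0.008,0.97,0.025,0],[1,-0.008,0.97,0.025,0],[1,-0.008,0.97,0.025,0],[1,-0.008,0.97,0.025,0]],
  ],
)

```text
time: 18.4
tool_pos: [0.4737, -0.1085, 0.0219]
orientation: [-1.571, -0.001, -0.141]
contact_force: [-0.2, 0.1, 6.4]
width: 0.0205
```

servo_tool(
  rows=[
    [[1,0,-0.3,0,0],[1,0,-0.9,0,0],[1,0,-0.9,0,0],[1,0,-0.9,0,0],[1,0,-0.9,0,0]],
  ],
)

```text
time: 18.82
tool_pos: [0.4744, -0.1087, 0.1308]
orientation: [-1.572, -0.004, -0.141]
contact_force: [0.6, 0.2, -1.6]
width: 0.0209
```

```bash
python3 -c "
from plan import *
plan((.486,.404,.125,-.227))
"
```

```text
at [ 0.4744 -0.1087  0.1308] -0.141 w 0.0209 t 18.82 F [ 0.6  0.2 -1.6]
[-0.119, 0.011, 1.0, np.float64(0.027)] rows 6
[-0.206, 0.012, 1.0, np.float64(0.0)] rows 6
[-0.206, 0.011, 1.0, np.float64(0.0)] rows 6
[-0.205, 0.012, 1.0, np.float64(0.0)] rows 6
[-0.041, 0.002, 0.2, np.float64(0.0)] rows 3
  -> [0.486 0.404 0.125] -0.226 q6~ 0.92
```

servo_tool(
  rows=[
    [[1,-0.12,0,1.0,0.027],[1,-0.12,0,1.0,0.027],[1,-0.12,0,1.0,0.027],[1,-0.12,0,1.0,0.027],[1,-0.12,0,1.0,0.027],[1,-0.12,0,1.0,0.027]],
  ],
)

```text
time: 19.32
tool_pos: [0.4748, 0.0125, 0.1277]
orientation: [-1.572, 0.003, -0.224]
contact_force: [0.5, -0.2, -0.0]
width: 0.0202
```

servo_tool(
  rows=[
    [[1,-0.206,0,1.0,0],[1,-0.206,0,1.0,0],[1,-0.206,0,1.0,0],[1,-0.206,0,1.0,0],[1,-0.206,0,1.0,0]],
  ],
)

```text
time: 19.73
tool_pos: [0.4785, 0.1351, 0.1283]
orientation: [-1.572, 0.001, -0.224]
contact_force: [0.1, -1.1, -1.5]
width: 0.0209
```

servo_tool(
  rows=[
    [[1,-0.206,0,1.0,0],[1,-0.206,0,1.0,0],[1,-0.206,0,1.0,0],[1,-0.206,0,1.0,0],[1,-0.206,0,1.0,0]],
  ],
)

```text
time: 20.15
tool_pos: [0.4819, 0.2568, 0.1283]
orientation: [-1.572, 0.0, -0.225]
contact_force: [0.1, -0.2, -1.2]
width: 0.0211
```

servo_tool(
  rows=[
    [[1,-0.206,0,1.0,0],[1,-0.206,0,1.0,0],[1,-0.206,0,1.0,0],[1,-0.206,0,1.0,0],[1,-0.206,0,1.0,0],[1,-0.206,0,1.0,0]],
  ],
)

```text
time: 20.65
tool_pos: [0.4845, 0.3772, 0.1283]
orientation: [-1.574, 0.001, -0.227]
contact_force: [-0.7, -0.3, -1.3]
width: 0.021
```

```bash
python3 -c "
from rect import *
from plan import *
st=readout.get_state();s=snapshot('wrist')
for a in landmark_of(s,'square_pad')[:2]:print(a,toz(s,a['xy'],.0,st))
c=(.486,.404);r=.07
im=rectify(s,.003,c[0]-r,c[0]+r,c[1]-r,c[1]+r,.0005,st)
cv2.imwrite('pics/w7.png',np.hstack([cv2.resize(s['pixels'],(460,345)),cv2.resize(im,(340,345))]))
plan((.486,.404,.025,-.227))
"
```

```text
{'xy': [275.9, 167.2], 'p': 0.62} [0.48642405 0.40690772 0.        ]
at [0.4845 0.3772 0.1287] -0.228 w 0.0204 t 20.75 F [-0.6  0.1 -1.5]
[-0.038, 0.864, 0.22, np.float64(-0.0)] rows 5
  -> [0.486  0.4039 0.025 ] -0.228 q6~ 0.92
```

View pics/w7.png

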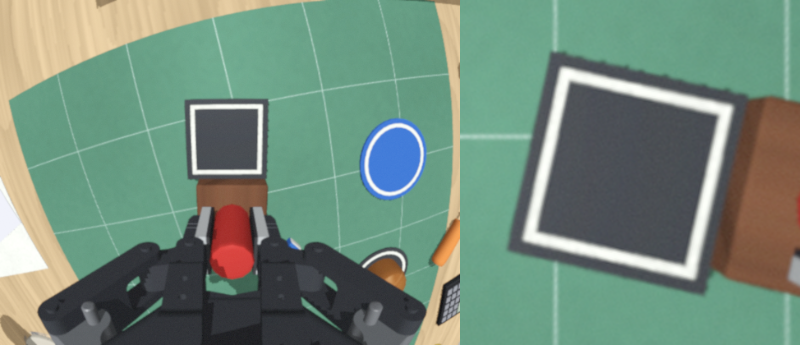

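The square pad's corners give a centre of (0.486,0.405), and the stamp is lined up with the outline.

servo_tool(
  rows=[
    [[1,-0.04,0,0.23,0],[1,-0.04,0.3,0.23,0],[1,-0.04,0.6,0.23,0],[1,-0.04,0.75,0.23,0],[1,-0.04,0.86,0.23,0],[1,-0.04,0.86,0.23,0],[1,-0.04,0.86,0.23,0]],
  ],
)

```text
time: 21.33
tool_pos: [0.4858, 0.4059, 0.0254]
orientation: [-1.572, 0.001, -0.228]
contact_force: [-0.5, -0.7, -0.2]
width: 0.0206
```

servo_tool(
  rows=[
    [[1,0,0,0,0],[-1,0,0,0,0],[-1,0,0,0,0],[-1,0,0,0,0],[-1,0,0,0,0],[-1,0,0,0,0],[-1,0,0,0,0],[-1,0,0,0,0],[-1,0,0,0,0],[-1,0,0,0,0],[-1,0,0,0,0]],
  ],
)

```text
time: 22.25
tool_pos: [0.4856, 0.408, 0.0258]
orientation: [-1.571, -0.0, -0.226]
contact_force: [-0.2, -0.1, 0.5]
width: 0.0854
```

servo_tool(
  rows=[
    [[-1,0,-0.3,0,0],[-1,0,-0.9,0,0],[-1,0,-0.9,0,0],[-1,0,-0.9,0,0],[-1,0,-0.9,0,0]],
  ],
)

```text
time: 22.67
tool_pos: [0.4869, 0.4088, 0.1363]
orientation: [-1.567, -0.004, -0.226]
contact_force: [-0.5, -0.3, -0.5]
width: 0.0851
```

```bash
python3 -c "
from plan import *
plan((.464,.104,.12,1.383))
"
```

```text
at [0.4869 0.4088 0.1363] -0.226 w 0.0851 t 22.67 F [-0.5 -0.3 -0.5]
  big turn -1.53
[0.152, 0.054, -1.0, np.float64(0.488)] rows 15
[1.0, 0.054, 0.114, np.float64(-0.0)] rows 6
[0.526, 0.028, 0.059, np.float64(-0.0)] rows 4
  -> [0.464 0.104 0.12 ] -1.759 q6~ 1.98
```

servo_tool(
  rows=[
    [[-1,0.15,0,-1.0,0.488],[-1,0.15,0,-1.0,0.488],[-1,0.15,0,-1.0,0.488],[-1,0.15,0,-1.0,0.488],[-1,0.15,0,-1.0,0.488],[-1,0.15,0,-1.0,0.488],[-1,0.15,0,-1.0,0.488],[-1,0.15,0,-1.0,0.488],[-1,0.15,0,-1.0,0.488],[-1,0.15,0,-1.0,0.488],[-1,0.15,0,-1.0,0.488],[-1,0.15,0,-1.0,0.488],[-1,0.15,0,-1.0,0.488],[-1,0.15,0,-1.0,0.488],[-1,0.15,0,-1.0,0.488]],
  ],
)

```text
time: 23.92
tool_pos: [0.4754, 0.2865, 0.1324]
orientation: [-1.573, -0.002, -1.758]
contact_force: [0.8, -0.3, 0.1]
width: 0.0852
```

servo_tool(
  rows=[
    [[-1,1.0,0.05,0.114,0],[-1,1.0,0.05,0.114,0],[-1,1.0,0.05,0.114,0],[-1,1.0,0.05,0.114,0],[-1,1.0,0.05,0.114,0]],
  ],
)

```text
time: 24.33
tool_pos: [0.4667, 0.1649, 0.1273]
orientation: [-1.572, -0.001, -1.762]
contact_force: [0.6, 0.6, 0.3]
width: 0.0856
```

servo_tool(
  rows=[
    [[-1,0.526,0.05,0.06,0],[-1,0.526,0.05,0.06,0],[-1,0.526,0.05,0.06,0],[-1,0.526,0.05,0.06,0],[-1,0.526,0.05,0.06,0]],
  ],
)

```text
time: 24.75
tool_pos: [0.4631, 0.1043, 0.1218]
orientation: [-1.57, 0.001, -1.758]
contact_force: [0.7, 1.1, 0.3]
width: 0.0853
```

```bash
python3 -c "
from rect import *
from plan import *
st=readout.get_state();s=snapshot('wrist')
for a in landmark_of(s,'bar')[:2]:print(a,toz(s,a['xy'],.0,st))
c=(.464,.104);r=.07
im=rectify(s,.02,c[0]-r,c[0]+r,c[1]-r,c[1]+r,.0005,st)
h,S,v=masks(im);print(fit((h>10)&(h<28)&(S>120)&(v>90),c[0]+r,c[1]+r,.0005))
cv2.imwrite('pics/w8.png',np.hstack([cv2.resize(s['pixels'],(460,345)),cv2.resize(im,(340,345))]))
plan((.464,.104,.002,-1.759))
"
```

```text
{'xy': [283.9, 200.4], 'p': 0.9} [0.46475061 0.10361189 0.        ]
(array([0.5088, 0.0964], dtype=float32), 'LW', np.float32(0.029), np.float32(0.003), 'yaw', np.float32(1.391))
at [0.463  0.1044 0.1219] -1.757 w 0.0856 t 24.85 F [ 0.4  0.1 -0.4]
[0.002, 0.999, 0.009, np.float64(0.001)] rows 5
  -> [0.464 0.104 0.002] -1.76 q6~ 1.98
```

View pics/w8.png

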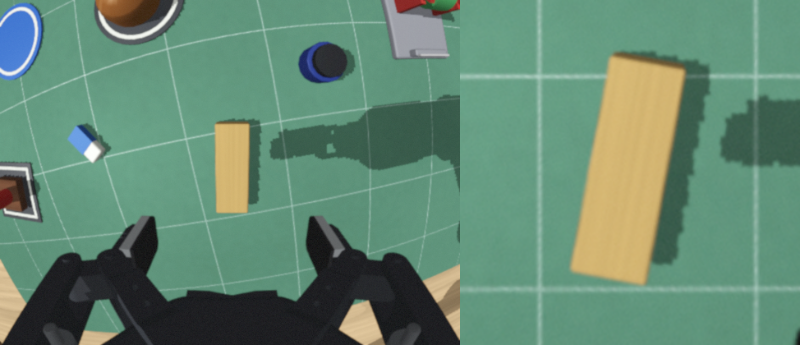

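The bar is centred between the jaws, aligned with them, at about (0.464,0.105). I go down and grip it.

servo_tool(
  rows=[
    [[-1,0,0.3,0.01,0],[-1,0,0.6,0.01,0],[-1,0,0.8,0.01,0],[-1,0,0.99,0.01,0],[-1,0,0.99,0.01,0],[-1,0,0.99,0.01,0],[1,0,0.99,0.01,0],[1,0,0.99,0.01,0],[1,0,0.99,0.01,0],[1,0,0.99,0.01,0],[1,0,0.99,0.01,0],[1,0,0.99,0.01,0],[1,0,0.99,0.01,0],[1,0,0.99,0.01,0],[1,0,0.99,0.01,0],[1,0,0.99,0.01,0]],
  ],
)

```text
time: 26.18
tool_pos: [0.4648, 0.1032, 0.0044]
orientation: [-1.568, 0.001, -1.759]
contact_force: [-1.2, 1.3, 6.2]
width: 0.0306
```

servo_tool(
  rows=[
    [[1,0,-0.3,0,0],[1,0,-0.9,0,0],[1,0,-0.9,0,0],[1,0,-0.9,0,0],[1,0,-0.9,0,0]],
  ],
)

```text
time: 26.6
tool_pos: [0.4646, 0.103, 0.1124]
orientation: [-1.567, 0.001, -1.759]
contact_force: [-0.4, -0.8, -5.7]
width: 0.0303
```

```bash
python3 -c "
from plan import *
plan((.4935,-.36,.115,-1.863))
"
```

```text
at [0.4646 0.103  0.1124] -1.759 w 0.0303 t 26.6 F [-0.4 -0.8 -5.7]
[1.0, -0.006, 0.256, np.float64(0.033)] rows 6
[1.0, -0.006, 0.369, np.float64(0.0)] rows 6
[1.0, -0.006, 0.37, np.float64(0.0)] rows 6
[0.658, -0.003, 0.243, np.float64(0.0)] rows 5
  -> [ 0.4935 -0.36    0.1149] -1.863 q6~ 1.23
```

servo_tool(
  rows=[
    [[1,1.0,0,0.19,0.033],[1,1.0,0,0.19,0.033],[1,1.0,0,0.19,0.033],[1,1.0,0,0.19,0.033],[1,1.0,0,0.19,0.033],[1,1.0,0,0.19,0.033]],
  ],
)

```text
time: 27.1
tool_pos: [0.4618, -0.019, 0.1091]
orientation: [-1.576, 0.0, -1.864]
contact_force: [-0.4, 1.1, -3.6]
width: 0.0304
```

servo_tool(
  rows=[
    [[1,0.99,0,0.283,0],[1,0.99,0,0.283,0],[1,0.99,0,0.283,0],[1,0.99,0,0.283,0],[1,0.99,0,0.283,0]],
  ],
)

```text
time: 27.52
tool_pos: [0.4619, -0.1431, 0.11]
orientation: [-1.573, 0.001, -1.865]
contact_force: [-0.3, 1.0, -4.9]
width: 0.0303
```

servo_tool(
  rows=[
    [[1,0.99,0,0.283,0],[1,0.99,0,0.283,0],[1,0.99,0,0.283,0],[1,0.99,0,0.283,0],[1,0.99,0,0.283,0]],
  ],
)

```text
time: 27.93
tool_pos: [0.4607, -0.2659, 0.1101]
orientation: [-1.572, 0.001, -1.863]
contact_force: [0.6, -0.2, -4.3]
width: 0.0304
```

servo_tool(
  rows=[
    [[1,0.99,0,0.283,0],[1,0.99,0,0.283,0],[1,0.99,0,0.283,0],[1,0.99,0,0.283,0],[1,0.99,0,0.283,0],[1,0.99,0,0.283,0]],
  ],
)

```text
time: 28.43
tool_pos: [0.4588, -0.3865, 0.1099]
orientation: [-1.574, 0.003, -1.861]
contact_force: [0.2, -0.1, -4.8]
width: 0.0306
```

```bash
python3 -c "
from rect import *
from plan import *
st=readout.get_state();s=snapshot('wrist')
for a in landmark_of(s,'oblong_pad')[:2]:print(a,toz(s,a['xy'],.0,st))
c=(.494,-.401);r=.08
im=rectify(s,.003,c[0]-r,c[0]+r,c[1]-r,c[1]+r,.0005,st)
cv2.imwrite('pics/w9.png',np.hstack([cv2.resize(s['pixels'],(460,345)),cv2.resize(im,(340,345))]))
plan((.494,-.401,.0085,-1.863))
"
```

```text
{'xy': [285.5, 157.4], 'p': 0.89} [ 0.49609065 -0.3989635   0.        ]
at [ 0.4589 -0.3866  0.1104] -1.86 w 0.0304 t 28.53 F [-0.1 -0.  -4.2]
[0.031, 0.849, 0.315, np.float64(0.001)] rows 5
  -> [ 0.494  -0.401   0.0085] -1.863 q6~ 1.18
```

View pics/w9.png

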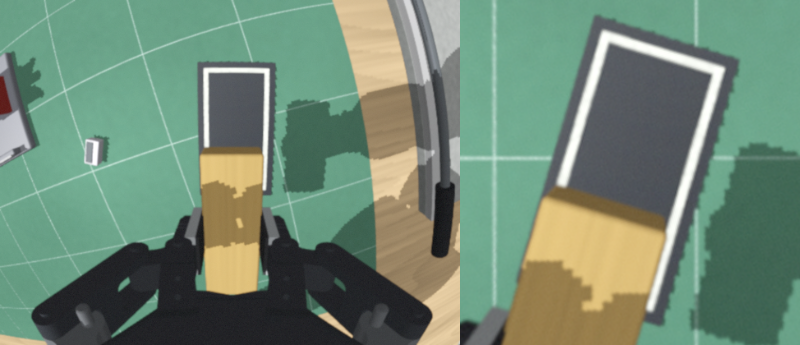

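The bar hangs level and aligned. The pad's far edge places its centre at (0.4945,-0.400), in agreement with the earlier fit.

servo_tool(
  rows=[
    [[1,0.025,0,0.32,0],[1,0.025,0.3,0.32,0],[1,0.025,0.6,0.32,0],[1,0.025,0.75,0.32,0],[1,0.025,0.85,0.32,0],[1,0.025,0.85,0.32,0],[1,0.025,0.85,0.32,0]],
  ],
)

```text
time: 29.12
tool_pos: [0.4955, -0.4027, 0.0095]
orientation: [-1.57, -0.0, -1.861]
contact_force: [0.2, -0.5, -4.5]
width: 0.0303
```

servo_tool(
  rows=[
    [[1,0,0,0,0],[-1,0,0,0,0],[-1,0,0,0,0],[-1,0,0,0,0],[-1,0,0,0,0],[-1,0,0,0,0],[-1,0,0,0,0],[-1,0,0,0,0],[-1,0,0,0,0],[-1,0,0,0,0]],
  ],
)

```text
time: 29.95
tool_pos: [0.4947, -0.4038, 0.009]
orientation: [-1.571, -0.0, -1.863]
contact_force: [-0.1, 0.1, -0.3]
width: 0.0851
```

servo_tool(
  rows=[
    [[-1,0,-0.3,0,0],[-1,0,-1.0,0,0],[-1,0,-1.0,0,-0.1],[-1,0,-1.0,-0.6,-0.1],[-1,0,-1.0,-0.6,-0.1],[-1,0,-1.0,-0.6,-0.1],[-1,0,-1.0,-0.6,-0.1]],
  ],
)

```text
time: 30.53
tool_pos: [0.4246, -0.3824, 0.1295]
orientation: [-1.571, 0.0, -1.55]
contact_force: [0.3, -1.1, -1.0]
width: 0.0853
```

Run:
```python
from rect import *
st=readout.get_state();print(st["tool_pos"],st["time"])
s=snapshot("top")
for k,z in dict(dome=.003,stamp=.003,bar=.003,tape=.05,ink_jar=0,round_pad=0,square_pad=0,oblong_pad=0,dispenser=0).items():
    print(k,[(round(a["p"],2),toz(s,a["xy"],z)[:2].round(3).tolist()) for a in landmark_of(s,k)[:2]])
t=[]
for c,z,r in [((.656,.172),.003,.07),((.626,-.131),.05,.08),((.486,.405),.017,.07),((.494,-.4),.023,.08)]:
    t.append(cv2.resize(rectify(s,z,c[0]-r,c[0]+r,c[1]-r,c[1]+r,.0005),(300,300)))
cv2.imwrite("pics/end.png",np.vstack([np.hstack(t[:2]),np.hstack(t[2:])]))
```

```text
[ 0.42455234 -0.38237206  0.12952094] 30.5333
dome [(0.77, [0.648, 0.172])]
stamp [(0.83, [0.488, 0.397])]
bar [(0.65, [0.501, -0.404])]
tape [(0.8, [0.637, -0.137])]
ink_jar [(0.46, [0.546, -0.002])]
round_pad [(0.93, [0.676, 0.344]), (0.9, [0.706, -0.01])]
square_pad [(0.73, [0.486, 0.407]), (0.69, [0.491, -0.398])]
oblong_pad [(0.92, [0.49, -0.409]), (0.24, [0.651, 0.176])]
dispenser [(0.97, [0.617, -0.137])]
```

View pics/end.png

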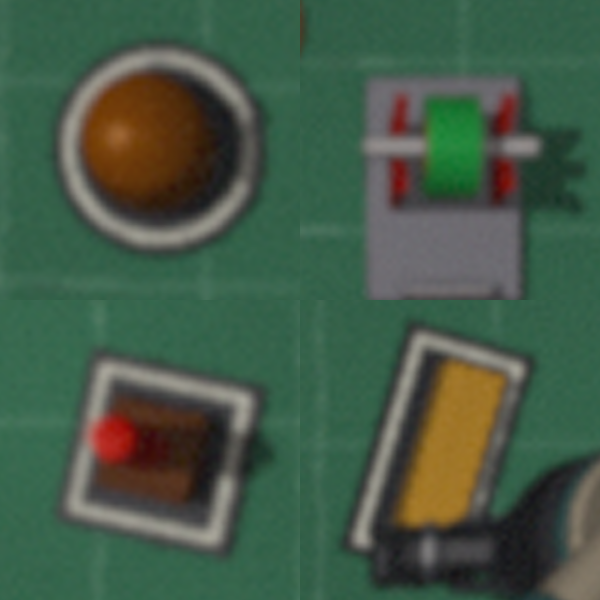

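The end view shows the dome inside the circle, the stamp centred and square to its outline, the bar inside the oblong and aligned, and the tape across both slots. After parallax correction all offsets are about 5 mm or less, so I hand in.

```bash
python3 -c "
from h import *
print(ticket.job_done(), readout.get_state()['time'])"
```

```text
the job is handed in; nothing more can be done
the job is handed in; nothing more can be done
```

All four things are back in their places, and the job was handed in after about 31 s of robot time; no verdict is reported.

| Thing | Last check |
|---|---|
| Dome | Inside the white circle on the dark pad. It was put down within about 3 mm of the pad centre by the arm's position. |
| Stamp | Standing upright and square to its outline, within about 4 mm of centre. |
| Bar | Flat and in line with its outline, within about 5 mm of centre. The arm hid its near end in the last view. |
| Tape | Both axle ends in the slots, level and centred. It was about 51 mm up when released. I worked out that height from the gripper and did not measure it afterwards. |
| Ink jar | Not touched; the detector puts it within about 6 mm of where it was at the start, in line with its usual error. |

- **Network scatter:** the networks' final points were off from my own fits by up to about 11 mm for the dome (put about 8 mm from its pad centre), stamp, bar and tape. The final picture, corrected for parallax, puts the dome, stamp and bar within about 5 mm of their pad centres, so I went with those.
- **Missed detection:** in the last search the network's two best round-pad hits were the blue and brown look-alikes, not the dark pad under the dome.

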